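Set up a lamp dose check on the curing bench

ROBOT

A 6-joint arm with a two-finger parallel gripper is mounted at the origin on the work surface. World frame = base frame: x ahead of the robot, y to its left, z up, the work surface at z = 0. Lengths are in m, angles in rad, forces in N, time in s.
With the tool pointing down it reaches from about 0.4 to 0.925 m from the base axis. Payload 3.4 kg.
Tool frame: the origin (TCP) lies midway between the tips of the shut fingers; the grasp point (between the pads) lies 19 mm behind it (bot.grasp_offset is the distance from the TCP to the grasp point, in m); z points along the fingers, y is the line along which they close (so a half turn about z gives the same grasp; the last joint's range is limited). The gripper opens to 85 mm and grips with 20 to 120 N. Pads are 22 mm wide; open, the fingers measure 114 mm over their backs; the gripper's body (76 mm by 85 mm) begins 54 mm behind the grasp point. The pads swing forward as they close: fully open they stand 13 mm farther back than shut.
Start: joints at [-1.371, 0.307, 1.506, -0, 1.328, -0.073], TCP at [0.155, -0.554, 0.231] pointing down, gripper open.
Joint ranges: [-3.12, 3.12], [-1.05, 2.28], [0.14, 2.33], [-1.42, 4.57], [0.1, 2.73], [-2.68, 2.68]. Speed limits (rad/s): [2.57, 2.57, 3.14, 3.14, 3.14, 3.14].

INTERFACE

Orientations are given as a unit quaternion [w, x, y, z].
In Python, from bench import bot gives the robot as it stands. The module is installed in compiled form; this text tells all that it offers.
- The arm moves only by the tool step_arm, never from a script. Its argument "targets" is a list of rows, each an object with "xyz": the shift along the tool's x, y, z in m, a list of three; "angular": the turn, a rotation vector about the tool's x, y, z in rad, a list of three; "claw": the finger opening in m, from 0 to 0.0854. A call has exactly 5 rows; each row shifts and turns the commanded pose from where the row before left it, along the tool's axes as they then stand; what a row does not reach is not made up. A row lasts 1/12 s, in which the tool goes at most 41.7 mm and 7.16 degrees, less where a joint would pass 70% of its speed; a pose out of reach is approached as far as the arm can. A call with a gripper value outside its range is refused whole. The fingers move at their own pace and stop on an object; the grip force is fixed at half the most. Time passes only in rows, so rows that do not move let the fingers close, or fill a call up. It gives the time, the measured TCP pose, the force, the opening and the grip force at its end, in the units of the state.
- bot.get_obs(): the state, without advancing time (a new reading comes with each control period).
- bot.camera(name): name is "scene" or "top" or "wrist"; returns the picture (400x640x3 uint8, red, green, blue); there is no depth.
- bot.camera_model(name): a dict with "intrinsics" (3x3 intrinsics, pixels), "R" (3x3) and "t" (3): a world point X has camera coordinates R X + t; the wrist camera has in their place "tool_from_camera" (4x4, takes a point from camera to tool coordinates, whose origin is the TCP and whose axes are the flange's). Camera axes: x right, y down, z forward; pixel columns grow to the right and rows downward; lengths in m; the calibration is good to about 2 mm. A picture is of the moment at which its call begins: read the wrist's pose just before it. camera_model takes no time and is no camera call.
- bot.sign_off(): hands the job in; it is judged then, once.
The state is a dict: "time_s": time; "joints": joint angles; "qd": joint speeds; "tau": joint torques, N m; "tool_pos": TCP position; "tcp_rot": TCP orientation; "ft_force": force on the tool from outside, world axes, zero at the start; "torque": the same for the moment, N m; "finger_gap": finger opening in m; "grasp_force": force on a finger pad.
Only numpy, scipy, OpenCV 4.12 (cv2) and the standard library are available. Lean on these libraries where they do the work, as an engineer would, in place of code of your own. Each camera call takes 0.05 s, during which the arm holds its last target. There are 200 camera calls.

TASK

Take the rectangular exposure gauge from the slanted rack and hang it by its window on the hook of the check rig, with the graduated face pointing outward, towards the lamps. Let go of it, then slide the lamp carriage up to its stop on the gauge's side, and last throw the toggle on the switch box fully over to the other side. Leave the round dial plate, the glass dish and the bottle where they are.

Things in the scene. Friction and masses are not known exactly. Their poses are not given: they have to be found in the camera images.
- rack: white rack fixed to the bench, 250 mm wide (y). Two plates stand side by side in its trough, 60 mm either side of the middle, tops leaning 30 degrees from vertical towards its -x (robot's side). Origin at bench height under the trough; plates' lower edges 20 mm above the bench. Its sloping back reaches 95 mm up their undersides; their tongues stand clear.
- gauge_centre (a point): exposure gauge: flat aluminium plate 8 mm thick, 165 mm long, 0.1-0.2 kg: body 70 wide x 120 long, then a tongue 30 wide x 45 long. This point: mid-width, mid-thickness, 82.5 mm from the lower edge. Axes: z along the plate to the tongue, y across, x out of the graduated face (black lines and grey steps; other face bare). Starts in either bay of the rack, graduated face up.
- gauge_tongue (a point): middle of the gauge's tongue, where to grip it across its 8 mm thickness, 145 mm from the lower edge (tongue from 120 to 165 mm); same axes as the gauge
- gauge_eye (a point): middle of the top edge of the gauge's window, a square hole 34 x 34 mm from 74 to 108 mm above the lower edge; this edge rests on the hook; same axes as the gauge
- gauge_front (a point): a point in the air 60 mm straight out from the gauge's centre on its graduated side; same axes as the gauge
- dial_centre (a point): round dial plate, 8 mm thick, a disc of 80 mm on a foot 50 mm wide, with a tongue 30 mm wide, 165 mm long overall, in the other bay of the rack; not needed. Point half-way up; axes as for the gauge
- rig: white check rig fixed to the bench: base 120 x 300 x 12 mm with a steel hook and two rails for the lamp carriage. Origin at bench height under the hook's seat. Its +y axis points outward from the hook, to the lamps; z up.
- hook_seat (a point): where the gauge hangs: top of the hook's level rod, 150 mm above the bench, rod 8 mm thick, along the rig's y. Its upright post is centred 50 mm behind this point and no higher than the rod; its upturned tip is centred 24 mm in front, 8 mm thick, rising 10 mm above the rod's top. Axes as the rig's.
- lamps_handle (a point): grip point of the lamp carriage's handle: upright plate 44 mm wide (rig x), 10 mm thick (rig y), top 145 mm above the bench, this point 20 mm below its top. Towards the hook, 50 mm away, stands a row of four white lamp tubes 17 mm thick, tops 130 mm above the bench. Axes as the rig's.
- lamps (a joint): travel of the lamp carriage (m): 0 = fully back from the hook, 0.080 = against the stop nearest the hook (moves along the rig's -y). It has about 2 N of friction and stays where left. The handle moves with it.
- switchbox: white and blue switch box fixed to the bench, 100 x 90 x 36 mm, the toggle lever on its top. Origin at bench height under its middle.
- switch (a joint): angle of the toggle (rad): 0 = leaning to the box's -x side, 1.0 = thrown fully over to its +x side. Stays where left.
- dish: glass dish 116 mm across, 18 mm high, with a platform of brass-coloured printed cones, to 62 mm high; leave alone. Origin at its underside
- bottle: closed white bottle, 64 mm across, 160 mm tall; leave alone. Origin at its underside
- switch_tip (a point): middle of the 26 mm ball at the end of the 10 mm thick toggle lever, which swings about a level axis along the box's y, 58 mm above the bench and over the box's origin; the ball's middle is 70 mm from that axis (about 119 mm above the bench, 34 mm to the box's -x side, when the toggle reads 0). Under 5 N at the ball moves it.
Not all that is in view belongs to the job. What is shaped like the part that bears gauge_centre but yellow is not meant.

How it is judged:
By the outcome, as a careful person would: the job done as asked, in the order asked, and still so for the second after the job is handed in, with the robot touching nothing.
It also fails if it takes over 64 s, if anything falls off the work surface, if the arm or the gripper's body presses on something with over 40 N, if the wrist force passes 120 N, or if a joint passes its speed limit or range.

## Working session

There is one attempt and no reset: what is moved stays moved. The work goes in short steps, Python scripts to look and compute and a tool call to move; the robot and the scene stay as the last step left them, time stands still between calls to the robot, and variables do not carry over. Pictures are saved under pics/ and viewed, at most 10 in all, crops included, and the job is handed in when it is done.

Besides the shell and the picture viewer there is one more tool, called after "Call:" in YAML: its name, and indented under it one key for each argument. step_arm: Moves the arm, as the interface text tells. Its arguments: {"type":"object","properties":{"targets":{"type":"array"}},"required":["targets"]}

```bash
mkdir -p pics
python3 - <<'E'
from bench import bot
import cv2,numpy as np
for n in("scene","top"):
    cv2.imwrite(f"pics/{n}0.png",cv2.cvtColor(bot.camera(n),cv2.COLOR_RGB2BGR))
    m=bot.camera_model(n);print(n,np.round(m["intrinsics"],1).tolist(),np.round(m["R"],4).tolist(),np.round(m["t"],4).tolist())
print(bot.camera_model("wrist"));o=bot.get_obs();print(o)
E
```

```text
scene [[441.6, 0.0, 320.6], [0.0, 441.6, 200.7], [0.0, 0.0, 1.0]] [[0.5367, 0.8438, -0.003], [0.5113, -0.3281, -0.7943], [-0.6712, 0.4247, -0.6075]] [-0.1944, -0.2087, 2.0417]
top [[374.1, 0.0, 317.5], [0.0, 374.1, 196.6], [0.0, 0.0, 1.0]] [[-0.0079, -1.0, -0.0007], [-0.9783, 0.0079, -0.2071], [0.2071, -0.0009, -0.9783]] [-0.1228, 0.5193, 1.4178]
{'intrinsics': array([[328.0755897 ,   0.        , 320.58483367],
       [  0.        , 328.0755897 , 196.57720164],
       [  0.        ,   0.        ,   1.        ]]), 'tool_from_camera': array([[ 9.91801097e-05, -9.61666544e-01, -2.74221530e-01,
         7.03316346e-02],
       [ 9.99999937e-01,  1.55637140e-06,  3.56220728e-04,
         6.64583318e-04],
       [-3.42138766e-04, -2.74221548e-01,  9.61666483e-01,
        -1.42913935e-01],
       [ 0.00000000e+00,  0.00000000e+00,  0.00000000e+00,
         1.00000000e+00]])}
{'time_s': 0.1, 'joints': array([-1.37151050e+00,  3.07483219e-01,  1.50754757e+00, -3.76875828e-05,
        1.32842237e+00, -7.34877899e-02]), 'qd': array([-0.00200591,  0.0002158 , -0.0024262 , -0.00061309,  0.00178461,
        0.00040076]), 'tau': array([ 1.47587962e-04, -4.58528495e+01, -2.52607280e+01, -1.27888143e-04,
        5.59189284e-03,  7.28256367e-06]), 'tool_pos': array([ 0.1547503 , -0.55312148,  0.23047993]), 'tcp_rot': array([-9.27263580e-04,  9.90712681e-01,  1.35968811e-01, -7.67260352e-05]), 'ft_force': array([ 6.16672499e-04,  8.89279901e-03, -1.09485970e+00]), 'torque': array([-0.02221984, -0.04112938, -0.02863065]), 'grasp_force': 0.0, 'finger_gap': 0.08558263460278205}
```

View pics/scene0.png

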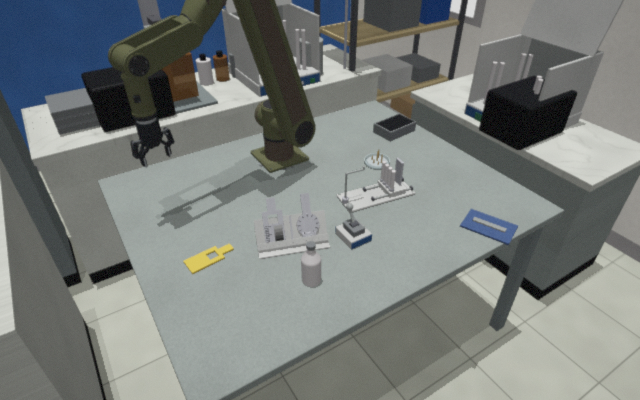

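View pics/top0.png

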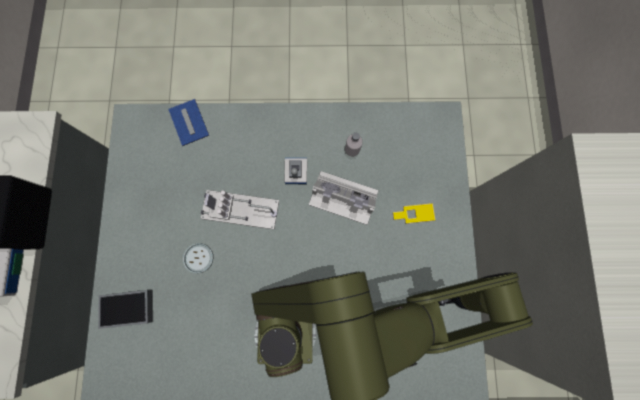

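The scene view shows the rack near (292,235) with the gauge in the left bay, the rig near (375,190) and the switch box at (353,235). The top view shows the rack at (345,197), the rig at (240,209) and the switch at (296,170). I'll enlarge both.

Run:
```python
import cv2
a=cv2.imread("pics/top0.png")[150:240,195:385];cv2.imwrite("pics/topc.png",cv2.resize(a,None,fx=4.2,fy=4.2,interpolation=cv2.INTER_CUBIC))
a=cv2.imread("pics/scene0.png")[145:265,250:420];cv2.imwrite("pics/scenec.png",cv2.resize(a,None,fx=4.7,fy=4.7,interpolation=cv2.INTER_CUBIC))
```

```text
(no output)
```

View pics/topc.png

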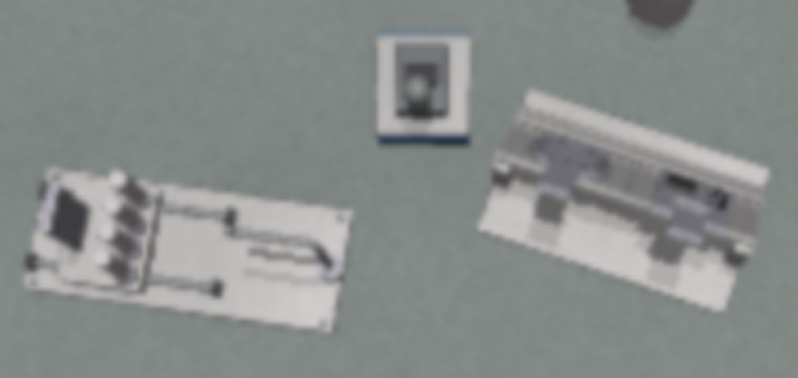

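View pics/scenec.png

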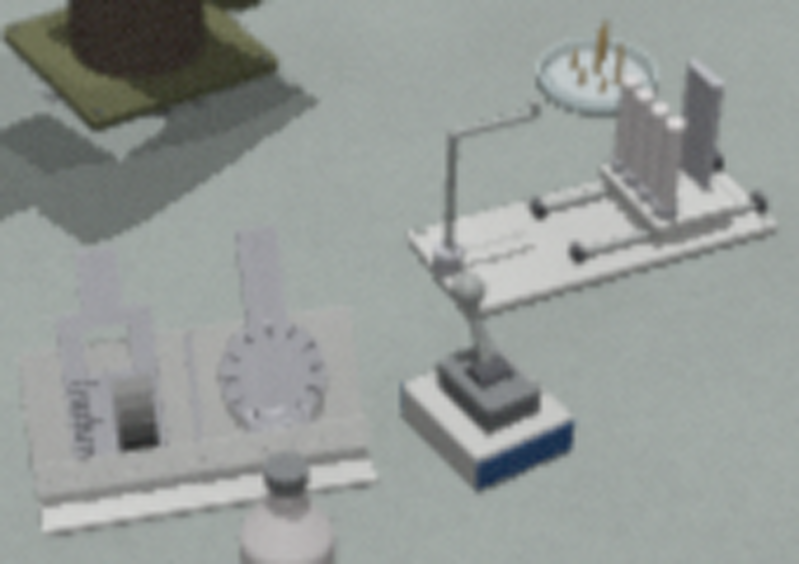

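```bash
cat > h.py <<'E'
import numpy as np
from bench import bot
from scipy.spatial.transform import Rotation as Ro
M={n:bot.camera_model(n) for n in("scene","top")}
def full(n,p): p=np.array(p,float); return p/4.2+[195,150] if n=="top" else p/4.7+[250,145]
def ray(n,p):
    m=M[n];K=np.array(m["intrinsics"]);R=np.array(m["R"]);t=np.array(m["t"])
    return -R.T@t, R.T@np.linalg.solve(K,[*full(n,p),1])
def atz(n,p,z):
    c,d=ray(n,p);return c+d*(z-c[2])/d[2]
def tri(pt,ps):
    c1,d1=ray("top",pt);c2,d2=ray("scene",ps)
    s=np.linalg.lstsq(np.c_[d1,-d2],c2-c1,rcond=None)[0]
    a=c1+d1*s[0];b=c2+d2*s[1];return (a+b)/2,np.linalg.norm(a-b)
def proj(n,X):
    m=M[n];q=np.array(m["intrinsics"])@(np.array(m["R"])@X+m["t"]);q=q[:2]/q[2]
    return (q-[195,150])*4.2 if n=="top" else (q-[250,145])*4.7
E
python3 - <<'E'
from h import *
np.set_printoptions(precision=4,suppress=True)
print("cams",ray("top",[0,0])[0],ray("scene",[0,0])[0])
c=np.array([atz("top",p,.012) for p in([48,168],[352,212],[332,330],[25,290])])
print("rig",c[:,:2].tolist(),c.mean(0),np.linalg.norm(c-np.roll(c,1,0),axis=1))
v=c[0]-c[1]+c[3]-c[2];print("rig y dir deg",np.degrees(np.arctan2(v[1],v[0])))
for p in([410,232],[480,312],[776,226]):print("rig sc",atz("scene",p,.012))
print("hook tip",tri([330,250],[537,107]),"bend",atz("scene",[452,133],.146),"tip",atz("scene",[537,105],.16))
print("handle top",[atz("scene",p,.145) for p in([690,63],[722,85])])
print("box top",[atz("top",p,.036) for p in([377,40],[470,42],[470,136],[377,134])])
print("box sc",[atz("scene",p,.036) for p in([400,385],[478,460],[573,422])])
print("ball",tri([418,88],[468,290]))
print("tongue top",[atz("scene",p,.163) for p in([80,252],[117,250])])
print("dial tongue",[atz("scene",p,.163) for p in([237,230],[275,228])])
print("rack top cam z0",[atz("top",p,.0) for p in([480,228],[722,308],[768,176],[530,96])])
print("rack sc z0",[atz("scene",p,.0) for p in([42,530],[378,482])])
E
```

```text
cams [ 0.2134 -0.1256  1.4945] [ 1.5815 -0.7716  1.0739]
rig [[0.5581601367610105, 0.32427640617840836], [0.512336785620809, 0.029365928297816035], [0.39847342610314496, 0.0467745979171125], [0.4390683566536097, 0.33980209548354867]] [0.477  0.1851 0.012 ] [0.1201 0.2984 0.1152 0.2958]
rig y dir deg 81.63823332805437
rig sc [0.4087 0.0499 0.012 ]
rig sc [0.5303 0.0365 0.012 ]
rig sc [0.5717 0.3199 0.012 ]
hook tip (array([0.4741, 0.0709, 0.1593]), np.float64(0.08959015429677898)) bend [0.4648 0.0493 0.146 ] tip [0.4856 0.1176 0.16  ]
handle top [array([0.4854, 0.2793, 0.145 ]), array([0.5261, 0.2793, 0.145 ])]
box top [array([0.6773, 0.0049, 0.036 ]), array([ 0.6746, -0.0852,  0.036 ]), array([ 0.5807, -0.085 ,  0.036 ]), array([0.5834, 0.004 , 0.036 ])]
box sc [array([ 0.5934, -0.0852,  0.036 ]), array([ 0.6938, -0.084 ,  0.036 ]), array([0.6982, 0.    , 0.036 ])]
ball (array([ 0.6071, -0.0379,  0.1167]), np.float64(0.004923541263542633))
tongue top [array([ 0.4661, -0.2826,  0.163 ]), array([ 0.4785, -0.2588,  0.163 ])]
dial tongue [array([ 0.5046, -0.1729,  0.163 ]), array([ 0.5176, -0.148 ,  0.163 ])]
rack top cam z0 [array([ 0.498 , -0.0935,  0.    ]), array([ 0.4181, -0.3249,  0.    ]), array([ 0.5473, -0.3743,  0.    ]), array([ 0.6299, -0.1432,  0.    ])]
rack sc z0 [array([ 0.5523, -0.3714,  0.    ]), array([ 0.6422, -0.1372,  0.    ])]
```

```bash
cat >> h.py <<'E'
np.set_printoptions(precision=4,suppress=True)
def pose(): 
    o=bot.get_obs();q=o["tcp_rot"];return o["tool_pos"].copy(),Ro.from_quat([q[1],q[2],q[3],q[0]])
def frame(yaw,tilt=0):  # tool down, tool y = graduated-face dir; yaw of local x axis; tilt of the plate top towards -x
    zr=Ro.from_euler("z",yaw,degrees=True).as_matrix();a=np.radians(tilt)
    zg=zr@[-np.sin(a),0,np.cos(a)];xg=zr@[np.cos(a),0,np.sin(a)]
    return Ro.from_matrix(np.c_[np.cross(zg,xg),xg,-zg])
def plan(P,R,n):
    p,r=pose();w=(r.inv()*R).as_rotvec();d=(np.asarray(P)-p)/n
    print("deg/row",np.degrees(np.linalg.norm(w))/n,"mm/row",1e3*np.linalg.norm(d),"ang",np.round(w/n,4).tolist())
    for k in range(n): print(np.round((r*Ro.from_rotvec(w*k/n)).inv().apply(d),4).tolist())
E
python3 - <<'E'
from h import *
R=frame(-19.4,30);zt=R.as_matrix()[:,2]
T=np.array([.477,-.274,.146]);P=T-zt*(.12-.019);print(P,R.as_matrix())
plan(P,R,15)
E
```

```text
[ 0.4294 -0.2572  0.2335] [[ 0.3322  0.8169  0.4716]
 [ 0.9432 -0.2877 -0.1661]
 [ 0.      0.5    -0.866 ]]
deg/row 4.140363706343957 mm/row 26.913657715865565 ang [-0.0323, 0.0167, -0.0625]
[0.0229, -0.0141, -0.0002]
[0.0238, -0.0126, -0.0002]
[0.0245, -0.0111, -0.0002]
[0.0252, -0.0095, -0.0001]
[0.0257, -0.0079, 0.0]
[0.0262, -0.0063, 0.0002]
[0.0265, -0.0047, 0.0005]
[0.0267, -0.003, 0.0008]
[0.0269, -0.0014, 0.0012]
[0.0269, 0.0002, 0.0016]
[0.0268, 0.0018, 0.0021]
[0.0266, 0.0034, 0.0026]
[0.0263, 0.005, 0.0032]
[0.0258, 0.0065, 0.0038]
[0.0253, 0.008, 0.0045]
```

Call:
step_arm:
  targets:
    - {"xyz":[0.0229,-0.0141,0],"angular":[-0.0323,0.0167,-0.0625],"claw":0.085}
    - {"xyz":[0.0238,-0.0126,0],"angular":[-0.0323,0.0167,-0.0625],"claw":0.085}
    - {"xyz":[0.0245,-0.0111,0],"angular":[-0.0323,0.0167,-0.0625],"claw":0.085}
    - {"xyz":[0.0252,-0.0095,0],"angular":[-0.0323,0.0167,-0.0625],"claw":0.085}
    - {"xyz":[0.0257,-0.0079,0],"angular":[-0.0323,0.0167,-0.0625],"claw":0.085}

```text
time_s: 0.52
tool_pos: [0.2469, -0.4537, 0.231]
tcp_rot: [0.074, 0.953, 0.289, 0.053]
ft_force: [0.4, -0.1, 0.5]
finger_gap: 0.0851
grasp_force: 0.0
```

Call:
step_arm:
  targets:
    - {"xyz":[0.0262,-0.0063,0],"angular":[-0.0323,0.0167,-0.0625],"claw":0.085}
    - {"xyz":[0.0265,-0.0047,0.0005],"angular":[-0.0323,0.0167,-0.0625],"claw":0.085}
    - {"xyz":[0.0267,-0.003,0.001],"angular":[-0.0323,0.0167,-0.0625],"claw":0.085}
    - {"xyz":[0.0269,-0.0014,0.001],"angular":[-0.0323,0.0167,-0.0625],"claw":0.085}
    - {"xyz":[0.0269,0,0.0015],"angular":[-0.0323,0.0167,-0.0625],"claw":0.085}

```text
time_s: 0.93
tool_pos: [0.3382, -0.3548, 0.2324]
tcp_rot: [0.146, 0.884, 0.431, 0.103]
ft_force: [0.4, -0.1, 0.1]
finger_gap: 0.085
grasp_force: 0.0
```

Call:
step_arm:
  targets:
    - {"xyz":[0.0268,0.002,0.002],"angular":[-0.0323,0.0167,-0.0625],"claw":0.085}
    - {"xyz":[0.0266,0.0035,0.0025],"angular":[-0.0323,0.0167,-0.0625],"claw":0.085}
    - {"xyz":[0.0263,0.005,0.003],"angular":[-0.0323,0.0167,-0.0625],"claw":0.085}
    - {"xyz":[0.0258,0.0065,0.004],"angular":[-0.0323,0.0167,-0.0625],"claw":0.085}
    - {"xyz":[0.0253,0.008,0.0045],"angular":[-0.0323,0.0167,-0.0625],"claw":0.085}

```text
time_s: 1.35
tool_pos: [0.4297, -0.2561, 0.2337]
tcp_rot: [0.212, 0.787, 0.56, 0.15]
ft_force: [-0.4, 0.3, -0.2]
finger_gap: 0.0851
grasp_force: 0.0
```

Run:
```python
from h import *;import cv2
p,r=pose();print(p,r.as_matrix())
cv2.imwrite("pics/w1.png",cv2.cvtColor(bot.camera("wrist"),cv2.COLOR_RGB2BGR))
```

```text
[ 0.4297 -0.2561  0.2337] [[ 0.3289  0.817   0.4736]
 [ 0.9444 -0.2835 -0.1668]
 [-0.0021  0.5021 -0.8648]]
```

View pics/w1.png

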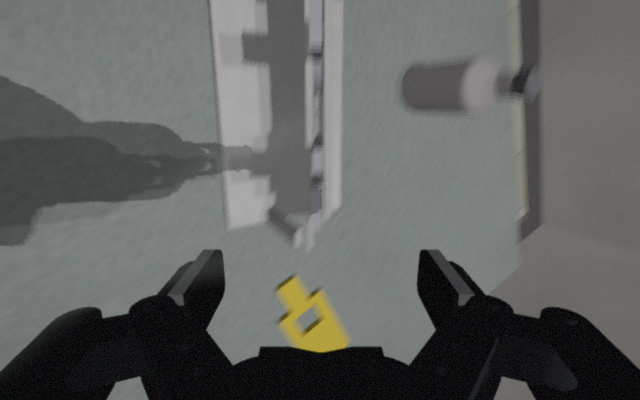

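The wrist view looks down the plates edge-on: the rack spans columns 215–345, with the plates' edges near columns 305–325. I'll overlay the predicted gauge outline on an enlarged crop.

```bash
cat >> h.py <<'E'
W=bot.camera_model("wrist")
def wproj(X,p,r):
    T=np.array(W["tool_from_camera"]);q=T[:3,:3].T@(r.inv().apply(np.asarray(X)-p)-T[:3,3]);k=np.array(W["intrinsics"])@q;return k[:2]/k[2]
def wray(u,p,r):
    T=np.array(W["tool_from_camera"]);d=T[:3,:3]@np.linalg.solve(np.array(W["intrinsics"]),[*u,1]);return p+r.apply(T[:3,3]),r.apply(d)
def zr(yaw): return Ro.from_euler("z",yaw,degrees=True).as_matrix()
E
python3 - <<'E'
from h import *;import cv2
p,r=pose();a=cv2.imread("pics/w1.png");s=4
c=cv2.resize(a[0:150+75,215:395],None,fx=s,fy=s,interpolation=cv2.INTER_CUBIC)[:600*2]
yaw=-19.4;A=zr(yaw);zg=A@[-.5,0,.866];xg=A@[.866,0,.5];yg=A[:,1]
tm=np.array([.477,-.274,.146])
def g(l,y,x=0): return tm+(l-.145)*zg+y*yg+x*xg
for x,col in((.004,(0,0,255)),(-.004,(255,0,0))):
  for l,y in((.165,.015),(.165,-.015),(.12,.015),(.12,-.015),(.12,.035),(.12,-.035),(0,.035),(0,-.035)):
    u=wproj(g(l,y,x),p,r);print(l,y,x,u);cv2.circle(c,tuple(int(v) for v in (u-[215,0])*s),3,col,-1)
cv2.imwrite("pics/w1c.png",cv2.resize(c,(int(720*.66),int(900*.66))))
E
```

```text
0.165 0.015 0.004 [326.3806 190.5886]
0.165 -0.015 0.004 [325.914  230.4383]
0.12 0.015 0.004 [325.3529 176.9767]
0.12 -0.015 0.004 [324.9874 211.1025]
0.12 0.035 0.004 [325.6088 153.082 ]
0.12 -0.035 0.004 [324.7552 232.7841]
0 0.035 0.004 [323.8855 138.4583]
0 -0.035 0.004 [323.3573 196.0132]
0.165 0.015 -0.004 [315.0129 190.5225]
0.165 -0.015 -0.004 [314.9321 230.3794]
0.12 0.015 -0.004 [315.7813 176.9196]
0.12 -0.015 -0.004 [315.6908 211.0506]
0.12 0.035 -0.004 [315.8447 153.021 ]
0.12 -0.035 -0.004 [315.6333 232.7354]
0 0.035 -0.004 [317.0565 138.4144]
0 -0.035 -0.004 [316.8488 195.9758]
```

View pics/w1c.png

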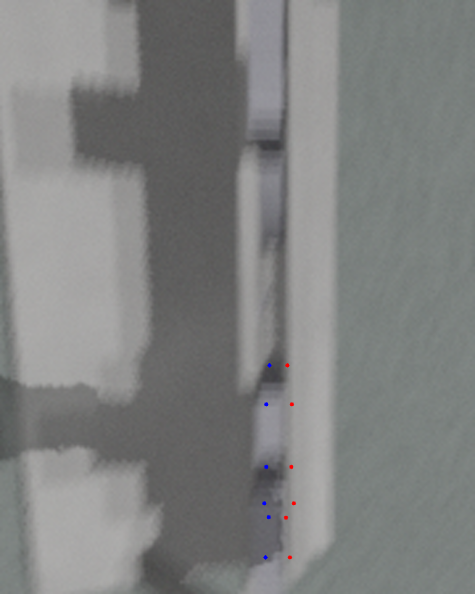

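Call:
step_arm:
  targets:
    - {"xyz":[-0.001,-0.003,0.02],"angular":[0,0,0],"claw":0.085}
    - {"xyz":[0,0,0.03],"angular":[0,0,0],"claw":0.085}
    - {"xyz":[0,0,0.03],"angular":[0,0,0],"claw":0.085}
    - {"xyz":[0,0,0.025],"angular":[0,0,0],"claw":0.085}
    - {"xyz":[0,0,0.015],"angular":[0,0,0],"claw":0.085}

```text
time_s: 1.82
tool_pos: [0.4833, -0.2774, 0.126]
tcp_rot: [0.211, 0.788, 0.559, 0.149]
ft_force: [0.1, 0.2, -1.0]
finger_gap: 0.0846
grasp_force: 0.0
```

Call:
step_arm:
  targets:
    - {"xyz":[0,0,0],"angular":[0,0,0],"claw":0.03}
    - {"xyz":[0,0,0],"angular":[0,0,0],"claw":0.03}
    - {"xyz":[0,0,0],"angular":[0,0,0],"claw":0.03}
    - {"xyz":[0,0,0],"angular":[0,0,0],"claw":0.03}
    - {"xyz":[0,0,0],"angular":[0,0,0],"claw":0.03}

```text
time_s: 2.23
tool_pos: [0.4834, -0.2781, 0.1299]
tcp_rot: [0.213, 0.788, 0.558, 0.15]
ft_force: [0.5, 0.3, 0.1]
finger_gap: 0.0299
grasp_force: 0.0
```

Run:
```python
from h import *;import cv2
p,r=pose();print(p,r.as_matrix())
a=cv2.cvtColor(bot.camera("wrist"),cv2.COLOR_RGB2BGR)
b=cv2.cvtColor(bot.camera("scene"),cv2.COLOR_RGB2BGR)[165:265,240:360]
a=cv2.resize(a[100:400,150:490],None,fx=1.4,fy=1.4);b=cv2.resize(b,None,fx=3.0,fy=3.0,interpolation=cv2.INTER_CUBIC)
o=np.zeros((600,800,3),np.uint8);o[:420,:476]=a;o[:300,476:800]=b[:,:324];cv2.imwrite("pics/w2.png",o)
```

```text
[ 0.4834 -0.2781  0.1299] [[ 0.3318  0.8157  0.4739]
 [ 0.9433 -0.2856 -0.1689]
 [-0.0024  0.5031 -0.8642]]
```

View pics/w2.png

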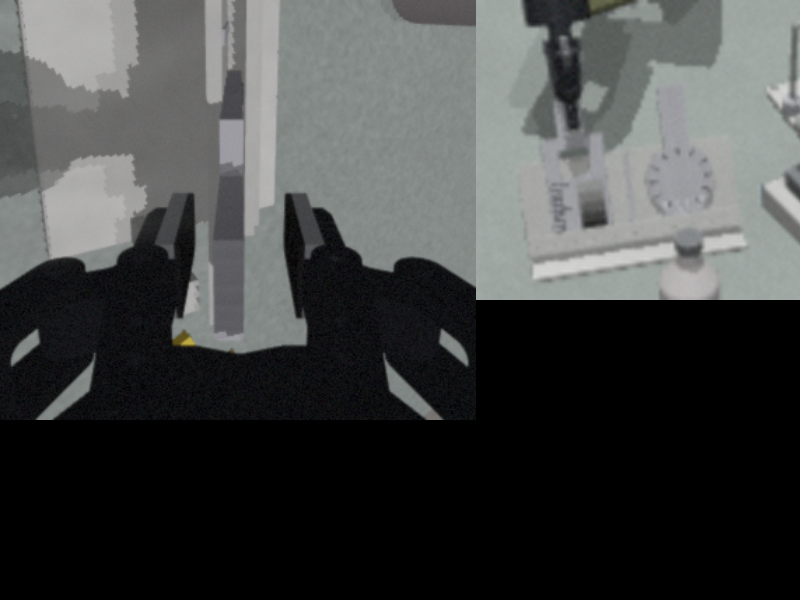

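The wrist crop shows the tongue end between the open pads, at source pixels x 302–324, y 270–339. It sits about 3 mm off in tool −x and −y, with the grasp at about 149 mm along the plate. I'll correct that, then grip.

Call:
step_arm:
  targets:
    - {"xyz":[-0.003,-0.0025,0.003],"angular":[0,0,0],"claw":0.03}
    - {"xyz":[0,0,0],"angular":[0,0,0],"claw":0.0}
    - {"xyz":[0,0,0],"angular":[0,0,0],"claw":0.0}
    - {"xyz":[0,0,0],"angular":[0,0,0],"claw":0.0}
    - {"xyz":[0,0,0],"angular":[0,0,0],"claw":0.0}

```text
time_s: 2.75
tool_pos: [0.4819, -0.2806, 0.1254]
tcp_rot: [0.213, 0.788, 0.558, 0.15]
ft_force: [-3.7, -0.3, 5.5]
finger_gap: 0.0077
grasp_force: 59.2
```

Call:
step_arm:
  targets:
    - {"xyz":[0,0,0],"angular":[0,0,0],"claw":0.0}
    - {"xyz":[0,0,0],"angular":[0,0,0],"claw":0.0}
    - {"xyz":[0,0,-0.01],"angular":[0,0,0],"claw":0.0}
    - {"xyz":[0,0,-0.02],"angular":[0,0,0],"claw":0.0}
    - {"xyz":[0,0,-0.03],"angular":[0,0,0],"claw":0.0}

```text
time_s: 3.17
tool_pos: [0.4538, -0.2708, 0.1759]
tcp_rot: [0.211, 0.788, 0.558, 0.149]
ft_force: [4.1, -1.1, -1.8]
finger_gap: 0.0072
grasp_force: 58.9
```

Call:
step_arm:
  targets:
    - {"xyz":[0,0,-0.03],"angular":[0,0,0],"claw":0.0}
    - {"xyz":[0,0,-0.03],"angular":[0,0,0],"claw":0.0}
    - {"xyz":[0,0,-0.03],"angular":[0,0,0],"claw":0.0}
    - {"xyz":[0,0,-0.02],"angular":[0,0,0],"claw":0.0}
    - {"xyz":[0,0,0],"angular":[0,0,0],"claw":0.0}

```text
time_s: 3.58
tool_pos: [0.4011, -0.2523, 0.2755]
tcp_rot: [0.215, 0.787, 0.558, 0.15]
ft_force: [0.8, 0.4, -1.9]
finger_gap: 0.0072
grasp_force: 59.4
```

Run:
```python
from h import *
plan([.476,.184,.33],frame(81.6,0),20)
```

```text
deg/row 5.208929075465889 mm/row 22.300491727984756 ang [0.019, 0.0235, -0.0858]
[0.0218, -0.0018, -0.0043]
[0.022, 0.0, -0.0038]
[0.022, 0.0019, -0.0033]
[0.0218, 0.0037, -0.0028]
[0.0215, 0.0055, -0.0024]
[0.021, 0.0073, -0.002]
[0.0203, 0.009, -0.0017]
[0.0195, 0.0107, -0.0014]
[0.0186, 0.0123, -0.0012]
[0.0175, 0.0138, -0.001]
[0.0163, 0.0152, -0.0009]
[0.0149, 0.0166, -0.0008]
[0.0135, 0.0178, -0.0008]
[0.0119, 0.0188, -0.0009]
[0.0103, 0.0198, -0.001]
[0.0086, 0.0206, -0.0011]
[0.0068, 0.0212, -0.0014]
[0.005, 0.0217, -0.0016]
[0.0032, 0.022, -0.0019]
[0.0013, 0.0221, -0.0023]
```

Call:
step_arm:
  targets:
    - {"xyz":[0,0.005,-0.009],"angular":[0,0,0],"claw":0.0}
    - {"xyz":[0,0.005,-0.009],"angular":[0,0,0],"claw":0.0}
    - {"xyz":[0,0.005,-0.009],"angular":[0,0,0],"claw":0.0}
    - {"xyz":[0,0.005,-0.009],"angular":[0,0,0],"claw":0.0}
    - {"xyz":[0,0.005,-0.009],"angular":[0,0,0],"claw":0.0}

```text
time_s: 4.0
tool_pos: [0.4001, -0.2508, 0.3217]
tcp_rot: [0.21, 0.788, 0.559, 0.149]
ft_force: [0.2, -0.2, -1.3]
finger_gap: 0.0072
grasp_force: 59.4
```

Call:
step_arm:
  targets:
    - {"xyz":[0.0218,-0.0018,-0.0043],"angular":[0.019,0.0235,-0.0858],"claw":0.0}
    - {"xyz":[0.022,0,-0.0038],"angular":[0.019,0.0235,-0.0858],"claw":0.0}
    - {"xyz":[0.022,0.0019,-0.0033],"angular":[0.019,0.0235,-0.0858],"claw":0.0}
    - {"xyz":[0.0218,0.0037,-0.0028],"angular":[0.019,0.0235,-0.0858],"claw":0.0}
    - {"xyz":[0.0215,0.0055,-0.0024],"angular":[0.019,0.0235,-0.0858],"claw":0.0}

```text
time_s: 4.42
tool_pos: [0.4188, -0.1412, 0.3355]
tcp_rot: [0.167, 0.649, 0.733, 0.119]
ft_force: [-0.4, -0.1, -2.5]
finger_gap: 0.0071
grasp_force: 59.4
```

Call:
step_arm:
  targets:
    - {"xyz":[0.021,0.0073,-0.002],"angular":[0.019,0.0235,-0.0858],"claw":0.0}
    - {"xyz":[0.0203,0.009,-0.0017],"angular":[0.019,0.0235,-0.0858],"claw":0.0}
    - {"xyz":[0.0195,0.0107,-0.0014],"angular":[0.019,0.0235,-0.0858],"claw":0.0}
    - {"xyz":[0.0186,0.0123,-0.0012],"angular":[0.019,0.0235,-0.0858],"claw":0.0}
    - {"xyz":[0.0175,0.0138,-0.001],"angular":[0.019,0.0235,-0.0858],"claw":0.0}

```text
time_s: 4.83
tool_pos: [0.4377, -0.0321, 0.3497]
tcp_rot: [0.115, 0.477, 0.867, 0.084]
ft_force: [0.8, 0.1, -1.6]
finger_gap: 0.0073
grasp_force: 59.3
```

Call:
step_arm:
  targets:
    - {"xyz":[0.0163,0.0152,-0.0009],"angular":[0.019,0.0235,-0.0858],"claw":0.0}
    - {"xyz":[0.0149,0.0166,-0.0008],"angular":[0.019,0.0235,-0.0858],"claw":0.0}
    - {"xyz":[0.0135,0.0178,-0.0008],"angular":[0.019,0.0235,-0.0858],"claw":0.0}
    - {"xyz":[0.0119,0.0188,-0.0009],"angular":[0.019,0.0235,-0.0858],"claw":0.0}
    - {"xyz":[0.0103,0.0198,-0.001],"angular":[0.019,0.0235,-0.0858],"claw":0.0}

```text
time_s: 5.25
tool_pos: [0.4565, 0.0771, 0.3638]
tcp_rot: [0.057, 0.281, 0.957, 0.044]
ft_force: [0.4, -0.1, -1.7]
finger_gap: 0.0072
grasp_force: 59.3
```

Call:
step_arm:
  targets:
    - {"xyz":[0.0086,0.0206,-0.0011],"angular":[0.019,0.0235,-0.0858],"claw":0.0}
    - {"xyz":[0.0068,0.0212,-0.0014],"angular":[0.019,0.0235,-0.0858],"claw":0.0}
    - {"xyz":[0.005,0.0217,-0.0016],"angular":[0.019,0.0235,-0.0858],"claw":0.0}
    - {"xyz":[0.0032,0.022,-0.0019],"angular":[0.019,0.0235,-0.0858],"claw":0.0}
    - {"xyz":[0.0013,0.0221,-0.0023],"angular":[0.019,0.0235,-0.0858],"claw":0.0}

```text
time_s: 5.67
tool_pos: [0.4754, 0.1863, 0.3776]
tcp_rot: [-0.004, 0.07, 0.998, 0.002]
ft_force: [0.8, -0.9, -1.9]
finger_gap: 0.0075
grasp_force: 59.3
```

Run:
```python
from h import *;import cv2
p,r=pose();print(p,r.as_matrix(),bot.get_obs()["joints"])
np.savez("w3.npz",p=p,q=r.as_quat())
a=cv2.cvtColor(bot.camera("wrist"),cv2.COLOR_RGB2BGR)
cv2.imwrite("pics/w3.png",a)
b=cv2.cvtColor(bot.camera("scene"),cv2.COLOR_RGB2BGR);cv2.imwrite("pics/s3.png",b)
o=np.zeros((600,800,3),np.uint8);o[:400,:640]=a
c=cv2.resize(b[110:210,320:420],None,fx=3.2,fy=3.2,interpolation=cv2.INTER_CUBIC);o[280:600,480:800]=c;cv2.imwrite("pics/v3.png",o)
```

```text
[0.4754 0.1863 0.3776] [[-0.9901  0.1399 -0.0079]
 [ 0.1399  0.9902  0.0036]
 [ 0.0084  0.0025 -1.    ]] [ 0.2865  0.1376  1.3727  0.0057  1.6379 -1.1435]
```

View pics/v3.png

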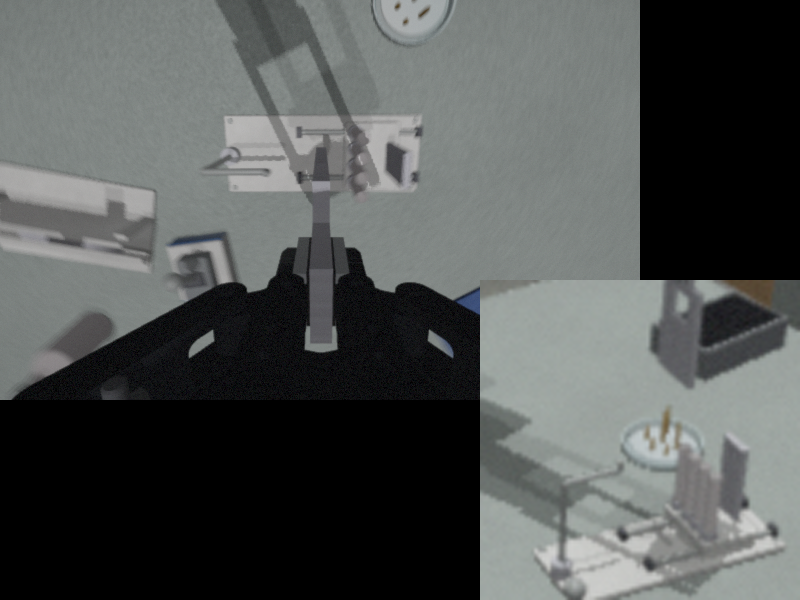

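Run:
```python
from h import *
f=np.load("w3.npz");p=f["p"];r=Ro.from_quat(f["q"])
def wz(u,z):
    c,d=wray(u,p,r);return c+d*(z-c[2])/d[2]
for n,u,z in(("TL",[223,115],.012),("TR",[421,115],.012),("BR",[421,191],.012),("BL",[229,191],.012),("bend",[205,171],.146),("tip",[268,172],.155),("postbase",[233,155],.02),("hand1",[410,150],.145),("hand2",[411,187],.145),("ball?",[180,284],.119)):print(n,wz(u,z))
# held gauge: shoulder/tongue end
for u in([311,268],[333,268],[309,342],[332,342]):
    c,d=wray(u,p,r);print(u)
y=np.array([.14,.99]);
for s in([.464,.10],):
    for o,z in((-.05,.146),(.024,.155)): print(wproj([*(np.array(s)+o*y),z],p,r))
T=np.array(W["tool_from_camera"])
def tl(u,h):
    d=T[:3,:3]@np.linalg.solve(np.array(W["intrinsics"]),[*u,1]);return T[:3,3]+d*(h-T[2,3])/d[2]
for h in(-.045,-.04,-.035,-.03):print(h,tl([321,266],h),tl([321,342],h))
for h in(.1,.11,.12):print("low",h,tl([321,148],h))
```

```text
TL [0.4015 0.0488 0.012 ]
TR [0.4432 0.3442 0.012 ]
BR [0.5618 0.3372 0.012 ]
BL [0.5186 0.0325 0.012 ]
bend [0.4621 0.0529 0.146 ]
tip [0.472  0.1267 0.155 ]
postbase [0.4619 0.0533 0.02  ]
hand1 [0.4713 0.2905 0.145 ]
hand2 [0.5151 0.2887 0.145 ]
ball? [ 0.6151 -0.028   0.119 ]
[311, 268]
[333, 268]
[309, 342]
[332, 342]
[201.9554 166.9471]
[264.7006 168.3677]
-0.045 [ 0.0169 -0.0002 -0.045 ] [-0.013  -0.0002 -0.045 ]
-0.04 [ 0.0143 -0.0002 -0.04  ] [-0.0172 -0.0002 -0.04  ]
-0.035 [ 0.0116 -0.0002 -0.035 ] [-0.0214 -0.0002 -0.035 ]
-0.03 [ 0.009  -0.0002 -0.03  ] [-0.0255 -0.0002 -0.03  ]
low 0.1 [ 0.0366 -0.0001  0.1   ]
low 0.11 [ 0.0353 -0.0001  0.11  ]
low 0.12 [ 0.0339 -0.      0.12  ]
```

The wrist view shows the rig base corners at (223,115), (421,115), (421,191) and (229,191). The hook's bend is at (205,171) and its tip at (268,172). From these, the seat is at about (0.469, 0.103) and the gauge is held centred and aligned. I'll lower in front of the hook.

Call:
step_arm:
  targets:
    - {"xyz":[-0.003,0.001,0.02],"angular":[0,0,0],"claw":0.0}
    - {"xyz":[-0.0025,0.0005,0.025],"angular":[0,0,0],"claw":0.0}
    - {"xyz":[0,0,0.025],"angular":[0,0,0],"claw":0.0}
    - {"xyz":[0,0,0.025],"angular":[0,0,0],"claw":0.0}
    - {"xyz":[0,0,0.025],"angular":[0,0,0],"claw":0.0}

```text
time_s: 6.18
tool_pos: [0.4798, 0.1857, 0.2569]
tcp_rot: [-0.003, 0.073, 0.997, 0.002]
ft_force: [-0.4, 0.4, -2.5]
finger_gap: 0.0072
grasp_force: 59.6
```

Call:
step_arm:
  targets:
    - {"xyz":[0,0,0.025],"angular":[0,0,0],"claw":0.0}
    - {"xyz":[0,0,0.025],"angular":[0,0,0],"claw":0.0}
    - {"xyz":[0,0,0.0176],"angular":[0,0,0],"claw":0.0}
    - {"xyz":[0,0,0.005],"angular":[0,0,0],"claw":0.0}
    - {"xyz":[0,0,0],"angular":[0,0,0],"claw":0.0}

```text
time_s: 6.6
tool_pos: [0.4784, 0.1856, 0.1843]
tcp_rot: [-0.005, 0.073, 0.997, 0.001]
ft_force: [0.9, 0.8, -1.9]
finger_gap: 0.0073
grasp_force: 59.5
```

Run:
```python
from h import *;import cv2
p,r=pose();print(p,r.as_matrix())
b=cv2.cvtColor(bot.camera("scene"),cv2.COLOR_RGB2BGR);a=cv2.cvtColor(bot.camera("wrist"),cv2.COLOR_RGB2BGR)
c=cv2.resize(b[140:210,325:425],None,fx=6,fy=6,interpolation=cv2.INTER_CUBIC)
def sp(X):
    return (proj("scene",X)/4.7+[250,145]-[325,140])*6
y=np.array([.141,.99,0]);x=np.array([.99,-.141,0]);S=np.array([.469,.103,.15])
for o,z in((-.05,0),(0,0),(.024,.01)):cv2.circle(c,tuple(int(v) for v in sp(S+o*y+[0,0,z])),3,(0,255,0),-1);print("hook",sp(S+o*y+[0,0,z]))
tp=p
for dx in(-.017,.017):
  for dz in(-.016,-.05): 
    q=sp(p+dx*x+[0,0,dz]);print("win",dx,dz,q);cv2.circle(c,tuple(int(v) for v in q),3,(0,0,255),-1)
o=np.zeros((600,800,3),np.uint8);o[:420,:600]=c;o[400:600,600:800]=a[100:300,220:420];o[:,:]=o;cv2.imwrite("pics/v4.png",o)
```

```text
[0.4784 0.1856 0.1843] [[-0.9893  0.1455 -0.0095]
 [ 0.1454  0.9894  0.0034]
 [ 0.0099  0.002  -0.9999]]
hook [130.0961 190.3162]
hook [200.4351 172.0726]
hook [234.6066 150.1976]
win -0.017 -0.016 [301.3937 103.7587]
win -0.017 -0.05 [297.6407 148.226 ]
win 0.017 -0.016 [328.2293 129.4856]
win 0.017 -0.05 [324.0971 174.2836]
```

View pics/v4.png

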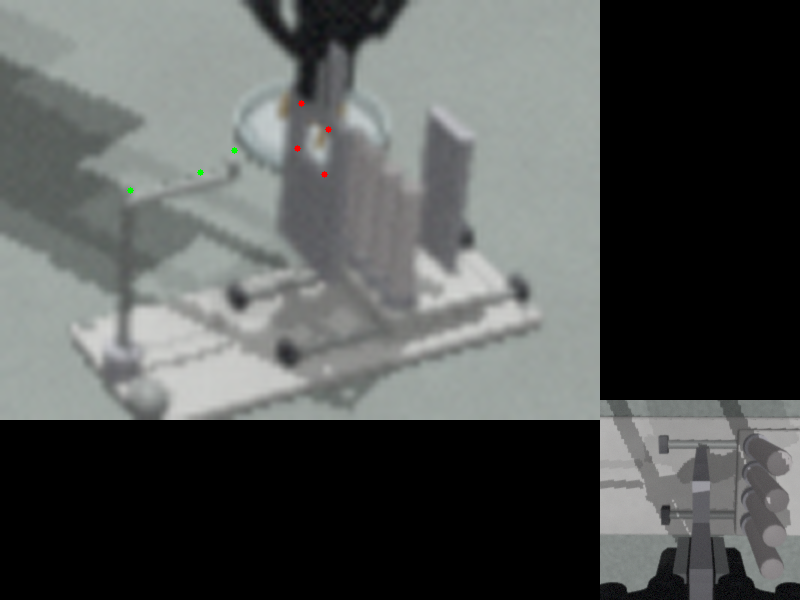

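The scene crop shows the held gauge at x 280–350, with its window around (317,140). It stands in front of the hook, whose tip is near (235,163). The window is slightly high, so I'll drop 3 mm and move in.

Call:
step_arm:
  targets:
    - {"xyz":[-0.0015,0,0.003],"angular":[0,0,0],"claw":0.0}
    - {"xyz":[-0.001,-0.01,0],"angular":[0,0,0],"claw":0.0}
    - {"xyz":[0,-0.012,0],"angular":[0,0,0],"claw":0.0}
    - {"xyz":[0,-0.012,0],"angular":[0,0,0],"claw":0.0}
    - {"xyz":[0,-0.008,0],"angular":[0,0,0],"claw":0.0}

```text
time_s: 7.12
tool_pos: [0.4761, 0.1426, 0.1841]
tcp_rot: [-0.002, 0.073, 0.997, 0.002]
ft_force: [0.3, 0.1, -2.1]
finger_gap: 0.0071
grasp_force: 59.6
```

Call:
step_arm:
  targets:
    - {"xyz":[0,-0.008,0],"angular":[0,0,0],"claw":0.0}
    - {"xyz":[0,-0.008,0],"angular":[0,0,0],"claw":0.0}
    - {"xyz":[0,-0.008,0],"angular":[0,0,0],"claw":0.0}
    - {"xyz":[0,-0.008,0],"angular":[0,0,0],"claw":0.0}
    - {"xyz":[0,0,0],"angular":[0,0,0],"claw":0.0}

```text
time_s: 7.53
tool_pos: [0.4715, 0.1113, 0.1836]
tcp_rot: [-0.002, 0.073, 0.997, 0.002]
ft_force: [0.2, 0.1, -2.1]
finger_gap: 0.0075
grasp_force: 59.6
```

Call:
step_arm:
  targets:
    - {"xyz":[0,-0.008,0],"angular":[0,0,0],"claw":0.0}
    - {"xyz":[0,0,0.003],"angular":[0,0,0],"claw":0.0}
    - {"xyz":[0,0,0.004],"angular":[0,0,0],"claw":0.0}
    - {"xyz":[0,0,0.004],"angular":[0,0,0],"claw":0.0}
    - {"xyz":[0,0,0],"angular":[0,0,0],"claw":0.0}

```text
time_s: 7.95
tool_pos: [0.47, 0.1052, 0.1714]
tcp_rot: [-0.003, 0.072, 0.997, 0.002]
ft_force: [-0.0, -0.2, -1.8]
finger_gap: 0.0071
grasp_force: 59.6
```

Call:
step_arm:
  targets:
    - {"xyz":[0,0,0.002],"angular":[0,0,0],"claw":0.0}
    - {"xyz":[0,0,0.001],"angular":[0,0,0],"claw":0.0}
    - {"xyz":[0,0,0],"angular":[0,0,0],"claw":0.0}
    - {"xyz":[0,0,0],"angular":[0,0,0],"claw":0.0}
    - {"xyz":[0,0,0],"angular":[0,0,0],"claw":0.0}

```text
time_s: 8.37
tool_pos: [0.4709, 0.1051, 0.1696]
tcp_rot: [-0.002, 0.072, 0.997, 0.002]
ft_force: [0.0, -0.3, -1.9]
finger_gap: 0.007
grasp_force: 59.6
```

Call:
step_arm:
  targets:
    - {"xyz":[0,0,0.0015],"angular":[0,0,0],"claw":0.0}
    - {"xyz":[0,0,0.001],"angular":[0,0,0],"claw":0.0}
    - {"xyz":[0,0,0],"angular":[0,0,0],"claw":0.0}
    - {"xyz":[0,0,0],"angular":[0,0,0],"claw":0.0}
    - {"xyz":[0,0,0],"angular":[0,0,0],"claw":0.0}

```text
time_s: 8.78
tool_pos: [0.4708, 0.105, 0.167]
tcp_rot: [-0.002, 0.073, 0.997, 0.002]
ft_force: [-0.6, 0.8, -1.6]
finger_gap: 0.0072
grasp_force: 59.6
```

Call:
step_arm:
  targets:
    - {"xyz":[0,0,0.0015],"angular":[0,0,0],"claw":0.0}
    - {"xyz":[0,0,0],"angular":[0,0,0],"claw":0.0}
    - {"xyz":[0,0,0],"angular":[0,0,0],"claw":0.0}
    - {"xyz":[0,0,0],"angular":[0,0,0],"claw":0.0}
    - {"xyz":[0,0,0],"angular":[0,0,0],"claw":0.0}

```text
time_s: 9.2
tool_pos: [0.4708, 0.105, 0.1655]
tcp_rot: [-0.002, 0.073, 0.997, 0.002]
ft_force: [0.1, -0.4, -1.4]
finger_gap: 0.0074
grasp_force: 59.6
```

Call:
step_arm:
  targets:
    - {"xyz":[0,0,0.0015],"angular":[0,0,0],"claw":0.0}
    - {"xyz":[0,0,0],"angular":[0,0,0],"claw":0.0}
    - {"xyz":[0,0,0],"angular":[0,0,0],"claw":0.0}
    - {"xyz":[0,0,0],"angular":[0,0,0],"claw":0.0}
    - {"xyz":[0,0,0],"angular":[0,0,0],"claw":0.0}

```text
time_s: 9.62
tool_pos: [0.471, 0.1051, 0.1643]
tcp_rot: [-0.002, 0.073, 0.997, 0.002]
ft_force: [-0.9, -0.8, 2.3]
finger_gap: 0.0073
grasp_force: 60.3
```

Call:
step_arm:
  targets:
    - {"xyz":[0,0,0],"angular":[0,0,0],"claw":0.015}
    - {"xyz":[0,0,0],"angular":[0,0,0],"claw":0.03}
    - {"xyz":[0,0,0],"angular":[0,0,0],"claw":0.04}
    - {"xyz":[0,0,0],"angular":[0,0,0],"claw":0.04}
    - {"xyz":[0,0,0],"angular":[0,0,0],"claw":0.04}

```text
time_s: 10.03
tool_pos: [0.4707, 0.105, 0.1639]
tcp_rot: [-0.002, 0.073, 0.997, 0.002]
ft_force: [-0.3, 0.1, 0.6]
finger_gap: 0.0396
grasp_force: 0.0
```

Call:
step_arm:
  targets:
    - {"xyz":[0,0,-0.01],"angular":[0,0,0],"claw":0.04}
    - {"xyz":[0,0,-0.02],"angular":[0,0,0],"claw":0.04}
    - {"xyz":[0,0,-0.03],"angular":[0,0,0],"claw":0.04}
    - {"xyz":[0,0,-0.03],"angular":[0,0,0],"claw":0.04}
    - {"xyz":[0,0,-0.03],"angular":[0,0,0],"claw":0.04}

```text
time_s: 10.45
tool_pos: [0.4707, 0.1044, 0.285]
tcp_rot: [-0.003, 0.073, 0.997, 0.002]
ft_force: [1.0, 0.9, 0.5]
finger_gap: 0.0404
grasp_force: 0.0
```

Call:
step_arm:
  targets:
    - {"xyz":[0,0,-0.03],"angular":[0,0,0],"claw":0.04}
    - {"xyz":[0,0.03,-0.03],"angular":[0,0,0],"claw":0.04}
    - {"xyz":[0,0.035,0],"angular":[0,0,0],"claw":0.04}
    - {"xyz":[0,0.035,0],"angular":[0,0,0],"claw":0.04}
    - {"xyz":[0,0,0],"angular":[0,0,0],"claw":0.04}

```text
time_s: 10.87
tool_pos: [0.487, 0.2078, 0.3446]
tcp_rot: [-0.001, 0.071, 0.997, 0.005]
ft_force: [1.1, -0.4, -0.6]
finger_gap: 0.04
grasp_force: 0.0
```

Run:
```python
from h import *;import cv2
p,r=pose();print(p,r.as_matrix())
np.savez("w5.npz",p=p,q=r.as_quat())
a=cv2.cvtColor(bot.camera("wrist"),cv2.COLOR_RGB2BGR);b=cv2.cvtColor(bot.camera("scene"),cv2.COLOR_RGB2BGR)
o=np.zeros((600,800,3),np.uint8);o[:600,:400]=cv2.resize(b[140:215,345:395],None,fx=8,fy=8,interpolation=cv2.INTER_CUBIC)
o[:400,400:]=cv2.resize(a[:230,100:560],(800,400))[:,100:500] if 0 else a[0:400,120:520]
cv2.imwrite("pics/v5.png",o)
```

```text
[0.487  0.2078 0.3446] [[-0.99    0.1409 -0.0018]
 [ 0.1408  0.99    0.0097]
 [ 0.0032  0.0094 -1.    ]]
```

View pics/v5.png

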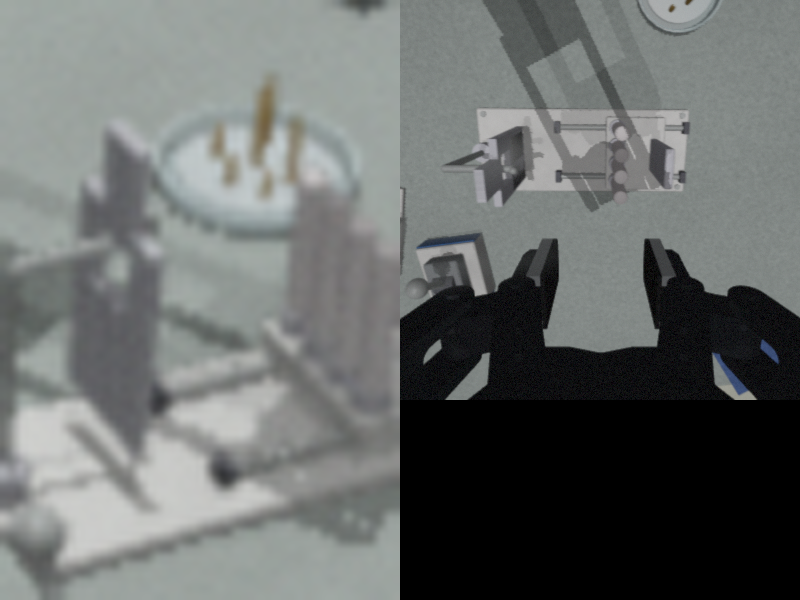

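The scene crop shows the gauge hanging on the hook with its window over the rod. The wrist view shows its graduated face toward the lamps (composite (510,165)) and the handle at (663,165). Next I'll descend behind the handle with the fingers shut.

Call:
step_arm:
  targets:
    - {"xyz":[0.003,0.024,0],"angular":[0,0,0],"claw":0.0}
    - {"xyz":[0,0.03,0],"angular":[0,0,0],"claw":0.0}
    - {"xyz":[0,0.03,0],"angular":[0,0,0],"claw":0.0}
    - {"xyz":[0,0.03,0],"angular":[0,0,0],"claw":0.0}
    - {"xyz":[0,0.01,0],"angular":[0,0,0],"claw":0.0}

```text
time_s: 11.38
tool_pos: [0.5012, 0.3278, 0.3437]
tcp_rot: [-0.003, 0.072, 0.997, 0.003]
ft_force: [0.1, -0.0, 0.1]
finger_gap: -0.0002
grasp_force: 0.0
```

Call:
step_arm:
  targets:
    - {"xyz":[0,0,0.02],"angular":[0,0,0],"claw":0.0}
    - {"xyz":[0,0,0.03],"angular":[0,0,0],"claw":0.0}
    - {"xyz":[0,0,0.03],"angular":[0,0,0],"claw":0.0}
    - {"xyz":[0,0,0.03],"angular":[0,0,0],"claw":0.0}
    - {"xyz":[0,0,0.03],"angular":[0,0,0],"claw":0.0}

```text
time_s: 11.8
tool_pos: [0.5, 0.3245, 0.2032]
tcp_rot: [-0.002, 0.073, 0.997, 0.002]
ft_force: [0.6, 0.4, 0.6]
finger_gap: -0.0001
grasp_force: 0.0
```

Call:
step_arm:
  targets:
    - {"xyz":[0,0,0.03],"angular":[0,0,0],"claw":0.0}
    - {"xyz":[0,0,0.03],"angular":[0,0,0],"claw":0.0}
    - {"xyz":[0,0,0.02],"angular":[0,0,0],"claw":0.0}
    - {"xyz":[0,0,0.01],"angular":[0,0,0],"claw":0.0}
    - {"xyz":[0,0,0],"angular":[0,0,0],"claw":0.0}

```text
time_s: 12.22
tool_pos: [0.4982, 0.3245, 0.1118]
tcp_rot: [-0.005, 0.073, 0.997, 0.0]
ft_force: [-0.2, -0.2, -0.2]
finger_gap: 0.0002
grasp_force: 0.0
```

Call:
step_arm:
  targets:
    - {"xyz":[-0.001,-0.006,0],"angular":[0,0,0],"claw":0.0}
    - {"xyz":[0,-0.006,0],"angular":[0,0,0],"claw":0.0}
    - {"xyz":[0,-0.008,0],"angular":[0,0,0],"claw":0.0}
    - {"xyz":[0,-0.008,0],"angular":[0,0,0],"claw":0.0}
    - {"xyz":[0,-0.008,0],"angular":[0,0,0],"claw":0.0}

```text
time_s: 12.63
tool_pos: [0.4968, 0.2913, 0.1161]
tcp_rot: [-0.001, 0.073, 0.997, 0.004]
ft_force: [0.3, 2.6, 3.0]
finger_gap: -0.0002
grasp_force: 1.6
```

Call:
step_arm:
  targets:
    - {"xyz":[0,-0.008,0],"angular":[0,0,0],"claw":0.0}
    - {"xyz":[0,-0.008,0],"angular":[0,0,0],"claw":0.0}
    - {"xyz":[0,-0.008,0],"angular":[0,0,0],"claw":0.0}
    - {"xyz":[0,-0.008,0],"angular":[0,0,0],"claw":0.0}
    - {"xyz":[0,-0.008,0],"angular":[0,0,0],"claw":0.0}

```text
time_s: 13.05
tool_pos: [0.4902, 0.2508, 0.1144]
tcp_rot: [-0.002, 0.073, 0.997, 0.003]
ft_force: [1.6, 3.7, 2.4]
finger_gap: -0.0
grasp_force: 1.6
```

Call:
step_arm:
  targets:
    - {"xyz":[0,-0.004,0],"angular":[0,0,0],"claw":0.0}
    - {"xyz":[0,-0.003,0],"angular":[0,0,0],"claw":0.0}
    - {"xyz":[0,-0.003,0],"angular":[0,0,0],"claw":0.0}
    - {"xyz":[0,-0.002,0],"angular":[0,0,0],"claw":0.0}
    - {"xyz":[0,0,0],"angular":[0,0,0],"claw":0.0}

```text
time_s: 13.47
tool_pos: [0.4903, 0.2504, 0.1148]
tcp_rot: [-0.001, 0.075, 0.997, 0.013]
ft_force: [0.8, 36.0, -5.7]
finger_gap: -0.0
grasp_force: 17.9
```

Call:
step_arm:
  targets:
    - {"xyz":[0,0.012,0],"angular":[0,0,0],"claw":0.0}
    - {"xyz":[0,0.014,0],"angular":[0,0,0],"claw":0.0}
    - {"xyz":[0,0.014,-0.01],"angular":[0,0,0],"claw":0.0}
    - {"xyz":[0,0,-0.04],"angular":[0,0,0],"claw":0.0}
    - {"xyz":[0,0,-0.04],"angular":[0,0,0],"claw":0.0}

```text
time_s: 13.88
tool_pos: [0.4916, 0.2773, 0.202]
tcp_rot: [-0.006, 0.072, 0.997, -0.001]
ft_force: [0.8, -0.4, -0.1]
finger_gap: 0.0001
grasp_force: 0.0
```

Call:
step_arm:
  targets:
    - {"xyz":[0,0,-0.04],"angular":[0,0,0],"claw":0.0}
    - {"xyz":[0,-0.02,-0.04],"angular":[0,0,0],"claw":0.0}
    - {"xyz":[0,-0.03,-0.04],"angular":[0,0,0],"claw":0.0}
    - {"xyz":[0,-0.02,-0.02],"angular":[0,0,0],"claw":0.0}
    - {"xyz":[0,0,0],"angular":[0,0,0],"claw":0.0}

```text
time_s: 14.3
tool_pos: [0.4866, 0.2118, 0.3395]
tcp_rot: [0.001, 0.074, 0.997, 0.002]
ft_force: [0.5, 0.3, 0.0]
finger_gap: -0.0
grasp_force: 0.0
```

Run:
```python
from h import *;import cv2
p,r=pose();print(p,r.as_matrix()[:,1])
np.savez("w6.npz",p=p,q=r.as_quat())
a=bot.camera("wrist");cv2.imwrite("pics/w6.png",cv2.cvtColor(a,cv2.COLOR_RGB2BGR))
cv2.imwrite("pics/s6.png",cv2.cvtColor(bot.camera("scene"),cv2.COLOR_RGB2BGR));cv2.imwrite("pics/t6.png",cv2.cvtColor(bot.camera("top"),cv2.COLOR_RGB2BGR))
# scene: lamps+handle displacement, template from the first picture
s0=cv2.imread("pics/scene0.png");s1=cv2.imread("pics/s6.png")
S=np.array([.469,.103,0]);yy=np.array([.141,.99,0])
raw=lambda X:proj("scene",X)/4.7+[250,145]
for nm,box in(("handle",(396,156,404,168)),("lamps",(380,161,396,175))):
    x0,y0,x1,y1=box;t=s0[y0:y1,x0:x1];m=cv2.matchTemplate(s1[140:200,340:420],t,cv2.TM_CCOEFF_NORMED);_,v,_,l=cv2.minMaxLoc(m);print(nm,v,l[0]+340-x0,l[1]+140-y0)
for d in(.135,.185):print(d,raw(S+d*yy+[0,0,.145]))
# wrist: row profiles along the rig axis just above the rail (look for front edge of carriage vs stop)
for z in(.012,.03):
  for lat in(-.035,.035):
    X=lambda d:S+d*yy+lat*np.array([.99,-.141,0])+[0,0,z]
    print(z,lat,[(int(d*1e3),a[int(v),int(u)].mean().round().astype(int)) for d in np.arange(.02,.24,.005) for u,v in[wproj(X(d),p,r)]])
```

```text
[0.4866 0.2118 0.3395] [0.1475 0.989  0.004 ]
handle 0.9279255867004395 -38 -3
lamps 0.7005125880241394 -11 3
0.135 [388.835  161.8423]
0.185 [399.7381 159.0045]
0.012 -0.035 [(20, np.int64(175)), (25, np.int64(175)), (30, np.int64(175)), (35, np.int64(144)), (40, np.int64(126)), (45, np.int64(85)), (50, np.int64(77)), (55, np.int64(130)), (60, np.int64(131)), (65, np.int64(150)), (70, np.int64(106)), (75, np.int64(107)), (80, np.int64(98)), (85, np.int64(96)), (90, np.int64(140)), (95, np.int64(162)), (100, np.int64(163)), (105, np.int64(163)), (110, np.int64(164)), (115, np.int64(165)), (120, np.int64(163)), (125, np.int64(165)), (130, np.int64(166)), (135, np.int64(164)), (140, np.int64(163)), (145, np.int64(134)), (150, np.int64(81)), (155, np.int64(80)), (160, np.int64(80)), (165, np.int64(106)), (170, np.int64(118)), (175, np.int64(117)), (180, np.int64(115)), (185, np.int64(118)), (190, np.int64(128)), (195, np.int64(124)), (200, np.int64(126)), (205, np.int64(126)), (210, np.int64(124)), (215, np.int64(124)), (220, np.int64(120)), (225, np.int64(124)), (230, np.int64(75)), (2
[... 2181 characters left out ...]
40)), (80, np.int64(133)), (85, np.int64(94)), (90, np.int64(86)), (95, np.int64(127)), (100, np.int64(131)), (105, np.int64(129)), (110, np.int64(132)), (115, np.int64(129)), (120, np.int64(131)), (125, np.int64(127)), (130, np.int64(75)), (135, np.int64(119)), (140, np.int64(117)), (145, np.int64(110)), (150, np.int64(106)), (155, np.int64(104)), (160, np.int64(106)), (165, np.int64(101)), (170, np.int64(105)), (175, np.int64(102)), (180, np.int64(139)), (185, np.int64(105)), (190, np.int64(101)), (195, np.int64(103)), (200, np.int64(150)), (205, np.int64(152)), (210, np.int64(150)), (215, np.int64(150)), (220, np.int64(149)), (225, np.int64(78)), (230, np.int64(80)), (235, np.int64(134))]
```

Run:
```python
from h import *;import cv2
S=np.array([.469,.103,0]);yy=np.array([.141,.99,0]);xx=np.array([.99,-.141,0])
v5=cv2.imread("pics/v5.png")
A={"w5":np.hstack([np.zeros((400,120,3),np.uint8),v5[:400,400:800]]),"w6":cv2.imread("pics/w6.png"),"w3":cv2.imread("pics/w3.png")}
# orthorectify at heights, compare by 1-D profile averaged over lateral band
def rect(n,z,lat,ds):
    f=np.load(n+".npz");p=f["p"];r=Ro.from_quat(f["q"]);
    m=np.array([[wproj(S+d*yy+l*xx+[0,0,z],p,r) for d in ds] for l in lat],np.float32)
    return cv2.remap(A[n],m,None,cv2.INTER_LINEAR).astype(np.uint8)
ds=np.arange(-.02,.26,.001)
for z,lat,nm in((.145,np.arange(-.02,.021,.002),"handle top"),(.13,np.arange(-.05,.051,.002),"lamp tops"),(.03,np.arange(-.055,-.025,.002),"carriage")):
    a=rect("w3",z,lat,ds);a5=rect("w5",z,lat,ds);b=rect("w6",z,lat,ds)
    w=(180,230) if nm=="handle top" else ((100,165) if nm=="lamp tops" else (120,235))
    t=a5[:,w[0]:w[1]];m=cv2.matchTemplate(b,t,cv2.TM_CCOEFF_NORMED)[0]
    k=np.argsort(m)[-3:];print(nm,"shift mm",[(int(i)-w[0],round(float(m[i]),2)) for i in k])
print("handle/carriage profile w5",rect("w5",.03,np.arange(-.045,-.04,.001),ds).mean((0,2))[60:260:4].astype(int).tolist())
print("w6",rect("w6",.03,np.arange(-.045,-.04,.001),ds).mean((0,2))[60:260:4].astype(int).tolist())
```

```text
handle top shift mm [(-135, 0.57), (-137, 0.57), (-136, 0.57)]
lamp tops shift mm [(6, 0.56), (4, 0.56), (5, 0.56)]
carriage shift mm [(5, 0.6), (7, 0.61), (6, 0.61)]
handle/carriage profile w5 [122, 133, 124, 124, 155, 155, 154, 154, 154, 154, 153, 155, 155, 155, 156, 155, 157, 155, 156, 137, 166, 152, 142, 127, 98, 105, 106, 106, 147, 163, 164, 164, 161, 161, 161, 163, 163, 177, 177, 168, 178, 179, 178, 177, 177, 154, 146, 129, 134, 135]
w6 [123, 122, 94, 115, 147, 171, 160, 164, 161, 138, 131, 140, 149, 164, 163, 162, 163, 164, 164, 163, 161, 162, 163, 166, 164, 133, 102, 104, 104, 111, 159, 161, 160, 161, 161, 161, 176, 178, 179, 178, 179, 180, 180, 178, 178, 171, 141, 141, 127, 137]
```

Run:
```python
from h import *;import cv2
f=np.load("w5.npz");p=f["p"];r=Ro.from_quat(f["q"])
def wz(u,z):
    c,d=wray(u,p,r);return c+d*(z-c[2])/d[2]
print("ball",wz([136,289],.119));print("box",[wz([u-280,v],.036) for u,v in([418,240],[482,234],[492,292])])
s5=cv2.imread("pics/v5.png")[:600,:400];s6=cv2.resize(cv2.imread("pics/s6.png")[140:215,345:395],None,fx=8,fy=8,interpolation=cv2.INTER_CUBIC)
print("gauge area change",np.abs(s5[110:460,60:165].astype(int)-s6[110:460,60:165]).mean())
plan([.545,-.035,.25],Ro.from_matrix(np.c_[[-1,0,0],[0,1,0],[0,0,-1.]]),10)
```

```text
ball [ 0.6095 -0.0431  0.119 ]
box [array([ 0.5736, -0.0746,  0.036 ]), array([0.5779, 0.021 , 0.036 ]), array([0.6746, 0.0133, 0.036 ])]
gauge area change 2.2915555555555556
deg/row 0.8395176864115278 mm/row 26.979787534312962 ang [0.0004, -0.0007, -0.0146]
[-0.0097, -0.0238, 0.0082]
[-0.0093, -0.024, 0.0082]
[-0.0089, -0.0241, 0.0082]
[-0.0086, -0.0242, 0.0082]
[-0.0082, -0.0243, 0.0083]
[-0.0079, -0.0245, 0.0083]
[-0.0075, -0.0246, 0.0083]
[-0.0071, -0.0247, 0.0083]
[-0.0068, -0.0248, 0.0083]
[-0.0064, -0.0249, 0.0083]
```

Call:
step_arm:
  targets:
    - {"xyz":[-0.0097,-0.0238,0.004],"angular":[0,0,-0.0146],"claw":0.0}
    - {"xyz":[-0.0093,-0.024,0.004],"angular":[0,0,-0.0146],"claw":0.0}
    - {"xyz":[-0.0089,-0.0241,0.004],"angular":[0,0,-0.0146],"claw":0.0}
    - {"xyz":[-0.0086,-0.0242,0.004],"angular":[0,0,-0.0146],"claw":0.0}
    - {"xyz":[-0.0082,-0.0243,0.004],"angular":[0,0,-0.0146],"claw":0.0}

```text
time_s: 14.87
tool_pos: [0.5149, 0.0899, 0.3107]
tcp_rot: [-0.005, 0.035, 0.999, 0.002]
ft_force: [-0.1, -0.7, -0.3]
finger_gap: -0.0
grasp_force: 0.0
```

Call:
step_arm:
  targets:
    - {"xyz":[-0.0079,-0.0245,0.0083],"angular":[0,0,-0.0146],"claw":0.0}
    - {"xyz":[-0.0075,-0.0246,0.0083],"angular":[0,0,-0.0146],"claw":0.0}
    - {"xyz":[-0.0071,-0.0247,0.0083],"angular":[0,0,-0.0146],"claw":0.0}
    - {"xyz":[-0.0068,-0.0248,0.0083],"angular":[0,0,-0.0146],"claw":0.0}
    - {"xyz":[-0.0064,-0.0249,0.0083],"angular":[0,0,-0.0146],"claw":0.0}

```text
time_s: 15.28
tool_pos: [0.5451, -0.0346, 0.2682]
tcp_rot: [-0.005, -0.001, 1.0, 0.003]
ft_force: [-0.3, 0.4, 0.7]
finger_gap: -0.0005
grasp_force: 0.0
```

Run:
```python
from h import *;import cv2
p,r=pose();print(p,r.as_matrix())
np.savez("w7.npz",p=p,q=r.as_quat())
a=cv2.cvtColor(bot.camera("wrist"),cv2.COLOR_RGB2BGR);cv2.imwrite("pics/w7.png",a)
print("pred ball",wproj([.605,-.04,.119],p,r))
```

```text
[ 0.5451 -0.0346  0.2682] [[-0.9999 -0.0024 -0.0099]
 [-0.0024  1.      0.0059]
 [ 0.0099  0.0059 -0.9999]]
pred ball [314.49   243.2882]
```

Call:
step_arm:
  targets:
    - {"xyz":[0,-0.003,0.03],"angular":[0,0,0],"claw":0.0}
    - {"xyz":[0,0,0.035],"angular":[0,0,0],"claw":0.0}
    - {"xyz":[0,0,0.035],"angular":[0,0,0],"claw":0.0}
    - {"xyz":[0,0,0.035],"angular":[0,0,0],"claw":0.0}
    - {"xyz":[0,0,0.025],"angular":[0,0,0],"claw":0.0}

```text
time_s: 15.75
tool_pos: [0.542, -0.0353, 0.1064]
tcp_rot: [-0.006, -0.001, 1.0, 0.003]
ft_force: [-0.3, 0.6, -0.3]
finger_gap: -0.0001
grasp_force: 0.0
```

Call:
step_arm:
  targets:
    - {"xyz":[-0.006,0,0],"angular":[0,0,0],"claw":0.0}
    - {"xyz":[-0.006,0,0],"angular":[0,0,0],"claw":0.0}
    - {"xyz":[-0.006,0,0],"angular":[0,0,0],"claw":0.0}
    - {"xyz":[-0.006,0,0],"angular":[0,0,0],"claw":0.0}
    - {"xyz":[-0.006,0,0],"angular":[0,0,0],"claw":0.0}

```text
time_s: 16.17
tool_pos: [0.5781, -0.0365, 0.1133]
tcp_rot: [-0.0, -0.001, 1.0, 0.002]
ft_force: [-0.0, 0.2, -0.1]
finger_gap: -0.0003
grasp_force: 0.0
```

Call:
step_arm:
  targets:
    - {"xyz":[-0.006,0,0],"angular":[0,0,0],"claw":0.0}
    - {"xyz":[-0.006,0,0],"angular":[0,0,0],"claw":0.0}
    - {"xyz":[-0.006,0,0],"angular":[0,0,0],"claw":0.0}
    - {"xyz":[-0.006,0,0],"angular":[0,0,0],"claw":0.0}
    - {"xyz":[-0.006,0,0],"angular":[0,0,0],"claw":0.0}

```text
time_s: 16.58
tool_pos: [0.6061, -0.0365, 0.1116]
tcp_rot: [-0.002, -0.0, 1.0, 0.003]
ft_force: [-1.0, 0.4, 1.1]
finger_gap: 0.0004
grasp_force: 0.7
```

Call:
step_arm:
  targets:
    - {"xyz":[-0.005,0,0],"angular":[0,0,0],"claw":0.0}
    - {"xyz":[-0.005,0,0],"angular":[0,0,0],"claw":0.0}
    - {"xyz":[-0.005,0,0],"angular":[0,0,0],"claw":0.0}
    - {"xyz":[-0.003,0,0],"angular":[0,0,0],"claw":0.0}
    - {"xyz":[0,0,0],"angular":[0,0,0],"claw":0.0}

```text
time_s: 17.0
tool_pos: [0.6247, -0.0365, 0.1112]
tcp_rot: [-0.001, -0.0, 1.0, 0.003]
ft_force: [0.2, 0.2, -0.1]
finger_gap: -0.0
grasp_force: 0.0
```

Call:
step_arm:
  targets:
    - {"xyz":[-0.004,0,0],"angular":[0,0,0],"claw":0.0}
    - {"xyz":[-0.004,0,0],"angular":[0,0,0],"claw":0.0}
    - {"xyz":[-0.004,0,0],"angular":[0,0,0],"claw":0.0}
    - {"xyz":[-0.003,0,0],"angular":[0,0,0],"claw":0.0}
    - {"xyz":[-0.003,0,0],"angular":[0,0,0],"claw":0.0}

```text
time_s: 17.42
tool_pos: [0.6416, -0.0364, 0.1109]
tcp_rot: [-0.002, -0.0, 1.0, 0.003]
ft_force: [-1.8, 0.5, -0.8]
finger_gap: -0.0001
grasp_force: 0.6
```

Call:
step_arm:
  targets:
    - {"xyz":[-0.003,0,0],"angular":[0,0,0],"claw":0.0}
    - {"xyz":[-0.002,0,0],"angular":[0,0,0],"claw":0.0}
    - {"xyz":[-0.002,0,0],"angular":[0,0,0],"claw":0.0}
    - {"xyz":[-0.002,0,0],"angular":[0,0,0],"claw":0.0}
    - {"xyz":[0,0,0],"angular":[0,0,0],"claw":0.0}

```text
time_s: 17.83
tool_pos: [0.6468, -0.0363, 0.1108]
tcp_rot: [-0.006, -0.0, 1.0, 0.003]
ft_force: [-8.4, -0.3, 4.8]
finger_gap: -0.0001
grasp_force: 4.4
```

Call:
step_arm:
  targets:
    - {"xyz":[-0.003,0,0],"angular":[0,0,0],"claw":0.0}
    - {"xyz":[-0.002,0,0],"angular":[0,0,0],"claw":0.0}
    - {"xyz":[0,0,0],"angular":[0,0,0],"claw":0.0}
    - {"xyz":[0,0,0],"angular":[0,0,0],"claw":0.0}
    - {"xyz":[0,0,0],"angular":[0,0,0],"claw":0.0}

```text
time_s: 18.25
tool_pos: [0.6471, -0.0363, 0.1107]
tcp_rot: [-0.01, -0.001, 1.0, 0.003]
ft_force: [-18.0, -0.4, 11.3]
finger_gap: 0.0
grasp_force: 8.9
```

Call:
step_arm:
  targets:
    - {"xyz":[0.01,0,0],"angular":[0,0,0],"claw":0.0}
    - {"xyz":[0.015,0,0],"angular":[0,0,0],"claw":0.0}
    - {"xyz":[0.02,0,0],"angular":[0,0,0],"claw":0.0}
    - {"xyz":[0,0,-0.03],"angular":[0,0,0],"claw":0.0}
    - {"xyz":[0,0,-0.035],"angular":[0,0,0],"claw":0.0}

```text
time_s: 18.67
tool_pos: [0.6068, -0.0363, 0.1737]
tcp_rot: [-0.006, -0.0, 1.0, 0.003]
ft_force: [2.3, 0.7, 1.8]
finger_gap: -0.0003
grasp_force: 0.0
```

Call:
step_arm:
  targets:
    - {"xyz":[0,0,-0.035],"angular":[0,0,0],"claw":0.0}
    - {"xyz":[0,0,-0.035],"angular":[0,0,0],"claw":0.0}
    - {"xyz":[0,0,-0.035],"angular":[0,0,0],"claw":0.0}
    - {"xyz":[0,0,-0.02],"angular":[0,0,0],"claw":0.0}
    - {"xyz":[0,0,0],"angular":[0,0,0],"claw":0.0}

```text
time_s: 19.08
tool_pos: [0.6153, -0.0379, 0.3085]
tcp_rot: [0.005, -0.0, 1.0, 0.002]
ft_force: [1.5, 0.3, 0.6]
finger_gap: -0.0001
grasp_force: 0.0
```

Run:
```python
from h import *;import cv2
p,r=pose();print(p)
s8=cv2.cvtColor(bot.camera("scene"),cv2.COLOR_RGB2BGR);cv2.imwrite("pics/s8.png",s8)
s6=cv2.imread("pics/s6.png");s0=cv2.imread("pics/scene0.png")
d=lambda a,b,x0,y0,x1,y1:np.abs(a[y0:y1,x0:x1].astype(int)-b[y0:y1,x0:x1]).mean()
print("gauge+rig s6->s8",d(s6,s8,345,140,420,210))
raw=lambda X:proj("scene",X)/4.7+[250,145]
# find ball: light blob template from the first picture
t=s0[200:213,343:356];m=cv2.matchTemplate(s8[190:240,335:400],t,cv2.TM_CCOEFF_NORMED);_,v,_,l=cv2.minMaxLoc(m)
print("ball moved px",v,l[0]+335-343,l[1]+190-200,"expect",raw(np.array([.672,-.04,.119]))-raw(np.array([.604,-.04,.119])))
```

```text
[ 0.6153 -0.0379  0.3085]
gauge+rig s6->s8 14.927238095238096
ball moved px 0.7126860618591309 1 0 expect [11.5631 10.388 ]
```

Run:
```python
from h import *;import cv2
p,r=pose();a=bot.camera("wrist");cv2.imwrite("pics/w8.png",cv2.cvtColor(a,cv2.COLOR_RGB2BGR))
f=np.load("w7.npz");q=(f["p"],Ro.from_quat(f["q"]))
for nm,im,(pp,rr) in(("before",cv2.cvtColor(cv2.imread("pics/w7.png"),cv2.COLOR_BGR2RGB),q),("now",a,(p,r))):
    A,B=wproj([.604,-.04,.119],pp,rr),wproj([.672,-.04,.119],pp,rr);print(nm,"expect -x",A,"+x",B)
    g=cv2.medianBlur(cv2.cvtColor(im,cv2.COLOR_RGB2GRAY),3)
    c=cv2.HoughCircles(g,cv2.HOUGH_GRADIENT,1,15,param1=80,param2=13,minRadius=9,maxRadius=24)
    if c is not None: print([x.astype(int).tolist() for x in c[0] if 230<x[0]<400][:8])
    for v in range(20,300,14): print(v,g[v,270:370:7].tolist())
```

```text
before expect -x [314.4856 242.326 ] +x [314.6513 304.2624]
[[235, 189, 20], [239, 167, 21], [338, 263, 15], [231, 220, 11]]
20 [136, 136, 134, 132, 138, 124, 77, 77, 91, 92, 91, 91, 90, 91, 89]
34 [136, 135, 136, 137, 137, 98, 76, 77, 95, 92, 95, 93, 93, 91, 92]
48 [134, 137, 137, 134, 136, 79, 79, 130, 137, 135, 134, 135, 134, 136, 135]
62 [136, 139, 138, 137, 139, 78, 77, 138, 138, 140, 136, 137, 138, 137, 137]
76 [135, 136, 138, 140, 135, 78, 79, 122, 124, 124, 126, 128, 132, 138, 136]
90 [135, 139, 140, 139, 87, 78, 93, 125, 125, 127, 123, 125, 124, 125, 122]
104 [138, 138, 138, 136, 80, 84, 124, 123, 126, 128, 124, 125, 125, 125, 125]
118 [139, 137, 137, 135, 86, 85, 123, 128, 124, 125, 123, 126, 125, 124, 125]
132 [139, 139, 128, 121, 86, 85, 125, 122, 125, 127, 125, 121, 123, 122, 114]
146 [138, 138, 136, 106, 95, 97, 122, 121, 125, 124, 124, 122, 122, 125, 124]
160 [137, 135, 137, 92, 91, 91, 94, 93, 94, 86, 92, 92, 92, 99, 92]
174 [138, 132, 94, 95, 91, 94, 92, 93, 92, 94, 92, 93, 92, 92, 93]
188 [135, 132, 102, 90, 91, 91, 92, 92, 92, 90, 92, 92, 92, 91, 92]
202 [134, 122,
[... 1399 characters left out ...]
1, 87, 85, 86, 85, 84, 76, 123, 107, 93, 90]
174 [136, 132, 117, 126, 124, 86, 45, 45, 46, 81, 88, 121, 94, 96, 92]
188 [135, 135, 134, 125, 123, 82, 46, 77, 47, 78, 118, 122, 96, 90, 92]
202 [139, 136, 131, 125, 131, 82, 67, 78, 62, 80, 117, 124, 93, 94, 93]
216 [135, 138, 138, 138, 133, 136, 76, 77, 73, 136, 134, 136, 134, 134, 137]
230 [136, 138, 134, 137, 134, 137, 101, 102, 90, 132, 134, 135, 134, 138, 135]
244 [138, 137, 139, 133, 136, 121, 66, 23, 67, 66, 135, 135, 135, 135, 133]
258 [136, 137, 134, 29, 25, 65, 65, 17, 65, 65, 20, 23, 136, 135, 133]
272 [136, 135, 135, 15, 19, 65, 66, 13, 63, 65, 22, 17, 21, 135, 139]
286 [138, 113, 18, 12, 19, 14, 12, 20, 14, 17, 17, 16, 19, 17, 135]
```

Call:
step_arm:
  targets:
    - {"xyz":[0.02,-0.035,-0.01],"angular":[0,0,0],"claw":0.0}
    - {"xyz":[0.02,-0.035,-0.01],"angular":[0,0,0],"claw":0.0}
    - {"xyz":[0.02,-0.035,-0.01],"angular":[0,0,0],"claw":0.0}
    - {"xyz":[0.02,-0.035,0],"angular":[0,0,0],"claw":0.0}
    - {"xyz":[0.02,-0.035,0],"angular":[0,0,0],"claw":0.0}

```text
time_s: 19.6
tool_pos: [0.5104, -0.2137, 0.3296]
tcp_rot: [-0.002, -0.001, 1.0, 0.003]
ft_force: [-0.2, -0.4, 0.1]
finger_gap: 0.0003
grasp_force: 0.0
```

Call:
step_arm:
  targets:
    - {"xyz":[0,-0.035,0],"angular":[0,0,0],"claw":0.0}
    - {"xyz":[0,-0.035,0],"angular":[0,0,0],"claw":0.0}
    - {"xyz":[0,0,0],"angular":[0,0,0],"claw":0.0}
    - {"xyz":[0,0,0],"angular":[0,0,0],"claw":0.0}
    - {"xyz":[0,0,0],"angular":[0,0,0],"claw":0.0}

```text
time_s: 20.02
tool_pos: [0.5111, -0.2821, 0.3286]
tcp_rot: [-0.003, -0.0, 1.0, 0.004]
ft_force: [-0.4, 0.2, -0.0]
finger_gap: 0.0001
grasp_force: 0.0
```

Run:
```python
from h import *;import cv2
s9=cv2.cvtColor(bot.camera("scene"),cv2.COLOR_RGB2BGR);cv2.imwrite("pics/s9.png",s9);s6=cv2.imread("pics/s6.png")
for nm,(x0,y0,x1,y1) in(("gauge",(352,153,367,198)),("lamps",(368,155,395,195))):
    t=s6[y0:y1,x0:x1];w=s9[y0-8:y1+8,x0-8:x1+8];_,v,_,l=cv2.minMaxLoc(cv2.matchTemplate(w,t,cv2.TM_CCOEFF_NORMED))
    print(nm,round(v,3),l[0]-8,l[1]-8,"diff",np.abs(s6[y0:y1,x0:x1].astype(int)-s9[y0:y1,x0:x1]).mean())
print(bot.get_obs()["ft_force"])
```

```text
gauge 0.949 0 0 diff 5.312098765432099
lamps 0.858 0 0 diff 10.480555555555556
[-0.1399  0.1636 -1.1112]
```

The gauge and the lamps are where I left them: neither has shifted in the scene picture (match offset 0, 0). I'm handing the job in.

```bash
python3 -c "
from bench import bot
print(bot.sign_off())"
```

```text
the job is handed in; nothing more can be done
None
```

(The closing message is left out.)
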